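# Tuck flashing under the lapped shingle of a kennel roof

## Robot

A 6-joint arm with a two-finger parallel gripper is mounted at the origin on the work surface. World frame = base frame: x ahead of the robot, y to its left, z up, the work surface at z = 0. Lengths are in mm, angles in rad, forces in N, time in s.
With the tool pointing down it reaches from about 350 to 875 mm from the base axis. Payload 4.2 kg.
Tool frame: the origin (TCP) lies midway between the tips of the shut fingers; the grasp point (between the pads) lies 19 mm behind it (arm.hold_point_z is the distance from the TCP to the grasp point, in mm); z points along the fingers, y is the line along which they close (so a half turn about z gives the same grasp; the last joint's range is limited). The gripper opens to 85 mm and grips with 20 to 120 N. Pads are 22 mm wide; open, the fingers measure 114 mm over their backs; the gripper's body (76 mm by 85 mm) begins 54 mm behind the grasp point. The pads swing forward as they close: fully open they stand 13 mm farther back than shut.
Start: joints at [-0.943, 0.385, 0.008, 0, -1.194, -0.259], TCP at [225.324, -582.948, 192.612] pointing down, gripper open.
Joint ranges: [-3.14, 3.14], [-1.21, 2.06], [-1.07, 1.41], [-3.16, 2.05], [-2.99, -0.16], [-3.1, 3.1]. Speed limits (rad/s): [2.79, 2.79, 3.14, 3.14, 3.14, 3.14].

## Interface

Orientations are given as a unit quaternion [x, y, z, w].
In Python, from bench import arm, vision gives the robot as it stands. The module is installed in compiled form; this text tells all that it offers.
- The arm moves only by the tool servo_tool, never from a script. Its argument "plan" is a list of rows, each a list of 7 numbers: the shift along the world's x, y, z each as a share of 300 mm, from -1 to 1, then the turn, a rotation vector about the world's x, y, z each as a share of 2 rad, from -1 to 1, then the opening, from 0 (shut) to 1 (fully open). A call has 1 to 20 rows; each row shifts and turns the commanded pose from where the row before left it; what a row does not reach is not made up. A row lasts 1/8 s, in which the tool goes at most 62.5 mm and 10.7 degrees, less where a joint would pass 70% of its speed; a pose out of reach is approached as far as the arm can. A call with a number of a shift or a turn outside -1 to 1 is refused whole. A call with a gripper value outside its range is refused whole. The fingers move at their own pace and stop on an object; the grip force is fixed at half the most. Time passes only in rows, so rows that do not move let the fingers close. It gives the time, the measured TCP pose, the force, the opening and the grip force at its end, in the units of the state.
- arm.read_state(): the state, without advancing time (a new reading comes with each control period).
- vision.get_image(name): name is "scene" or "top"; returns a dict with "image" (480x640x3 uint8, red, green, blue), "z_map" (480x640 float32, mm along the optical axis (not along the pixel's ray), 0 where there is no reading), "K" (3x3 intrinsics, pixels), "world_to_cam" (4x4, takes a point from world to camera coordinates). Camera axes: x right, y down, z forward; pixel columns grow to the right and rows downward; lengths in mm; the calibration is good to about 2 mm. A picture is of the moment at which its call begins.
- arm.job_done(): hands the job in; it is judged then, once.
The state is a dict: "clock": time; "joints": joint angles; "joint_vel": joint speeds; "joint_efforts": joint torques, N m; "position": TCP position; "ee_rot": TCP orientation; "contact_force": force on the tool from outside, world axes, zero at the start; "wrist_torque": the same for the moment, N m; "gripper_width": finger opening in mm; "grasp_force": force on a finger pad.
Only numpy, scipy, OpenCV 4.12 (cv2) and the standard library are available. Lean on these libraries where they do the work, as an engineer would, in place of code of your own. Each camera call takes 0.05 s, during which the arm holds its last target. There are 200 camera calls.

## Task

On the kennel roof panel, first slide the blue tin of nails aside, without picking it up, until it stands wholly on the yellow disc. Then tuck the front edge of the aluminium flashing about 30 mm deep, straight and centred, under the free edge of the red lapped shingle without lifting the shingle. Finish while still holding the flashing, pressing it firmly (about 10 N) flat against the board; leave everything else where it is.

Things in the scene. Friction and masses are not known exactly. Their poses are not given: they have to be found in the camera images.
- board: fixed plywood roof panel flat on the bench, 340 (x) by 600 (y) by 18 mm. Origin: centre of its underside; x points up the roof, away from the robot. Bare where x is below 40 mm; beyond lie two grey side shingles 9 mm thick (y beyond 90 mm either side) and between them a channel 180 mm wide, 9 mm high, 70 mm deep, roofed by the red shingle.
- lap_edge (a point): point on the board's top surface (18 mm above the bench) straight below the middle of the red shingle's free edge; x points in under the shingle, y along its edge, z up. At board x = +40 mm, y = 0.
- shingle (a joint): red lapped shingle 110 (x) by 200 (y) by 6 mm, 220 g, hinged at its far edge, lying loosely on the side shingles (about 1 N at the free edge lifts it). Free edge faces the robot; underside 9 mm, top 15 mm above the board's top. Value: lift angle, 0 = lying flat (cannot go lower), grows as it lifts.
- flashing: loose aluminium plate 100 (x) by 120 (y) by 4 mm, 160 g, with an upright rib along y, full width, 8 mm thick, top 36 mm above the underside: pinch it from above. Origin: underside, below the rib's middle; plate reaches 76 mm ahead (+x, edge to tuck) and 24 mm behind. Starts on the bare plywood at left or right, front edge roughly towards the shingle's side.
- flashing_edge (a point): middle of the flashing's front edge, at its underside, 76 mm ahead of the rib's middle; axes as the flashing's.
- nail_tin: solid blue round tin full of nails, 60 mm diameter, 58 mm high, 350 g, loose, standing on the plywood in front of the red shingle's middle. Origin at the centre of its underside.
- disc: flat yellow disc, 100 mm diameter, painted on the plywood (1 mm, nothing to bump against), at the side of the board where the flashing is not. Origin at its centre, on the board's top surface.
- level: yellow spirit level 50 by 130 by 22 mm lying on the left grey shingle; leave alone
- offcut: wood offcut 60 by 100 by 22 mm lying on the right grey shingle; leave alone
- hammer: hammer on the bench at the right; leave alone
- mug: white mug, 80 mm wide, 90 mm high, on the bench at the left; leave alone
- screw_jar: jar, 70 mm wide, 90 mm high, on the bench at the left; leave alone
- glue_bottle: amber bottle, 56 mm wide, 150 mm high, on the bench at the right; leave alone
- screwdriver: screwdriver on the bench at the left; leave alone
Mind the look-alikes: they are no part of the job. What is shaped like the nail_tin but green or pink is not meant.

How it is judged:
By the outcome, as a careful person would: the job done as asked, in the order asked, and still so for the second after the job is handed in, while the arm keeps its last pose, push and grip.
It also fails if it takes over 64 s, if anything falls off the work surface, if the arm or the gripper's body presses on something with over 40 N, if the wrist force passes 120 N, or if a joint passes its speed limit or range.

## Working session

There is one attempt and no reset: what is moved stays moved. The work goes in short steps, Python scripts to look and compute and a tool call to move; the robot and the scene stay as the last step left them, time stands still between calls to the robot, and variables do not carry over. Pictures are saved under pics/ and viewed, at most 10 in all, crops included, and the job is handed in when it is done.

Besides the shell and the picture viewer there is one more tool, called after "Call:" by a JSON object that holds its "api" and its "payload", one argument or row to a line. servo_tool: Moves the arm, as the interface text tells. Its arguments: {"type":"object","properties":{"plan":{"type":"array"}},"required":["plan"]}

```bash
mkdir -p pics
cat > h.py <<'E'
import numpy as np, cv2
from bench import arm, vision
def get(n):
    d=vision.get_image(n); d['T']=np.array(d['world_to_cam']); d['K']=np.array(d['K']); return d
def save(d,f,box=None,s=1):
    im=cv2.cvtColor(d['image'],cv2.COLOR_RGB2BGR)
    if box: x0,y0,x1,y1=box; im=im[y0:y1,x0:x1]
    if s!=1: im=cv2.resize(im,None,fx=s,fy=s,interpolation=cv2.INTER_CUBIC)
    cv2.imwrite('pics/'+f,im)
def plane(d,uv,z):
    uv=np.atleast_2d(uv).astype(float); R=d['T'][:3,:3]; t=d['T'][:3,3]; c=-R.T@t
    r=(R.T@np.linalg.inv(d['K'])@np.c_[uv,np.ones(len(uv))].T).T
    return c+r*((z-c[2])/r[:,2])[:,None]
def cloud(d):
    v,u=np.mgrid[:480,:640]; z=d['z_map']
    p=np.stack([u,v,np.ones_like(u)],-1).reshape(-1,3)@np.linalg.inv(d['K']).T*z.reshape(-1,1)
    R=d['T'][:3,:3]; t=d['T'][:3,3]
    return ((p-t)@R).reshape(480,640,3)
E
python3 - <<'E'
from h import *
for n in('top','scene'):
    d=get(n); save(d,n+'0.png'); T=d['T']; print(n,-T[:3,:3].T@T[:3,3],d['K'][0,0])
print(arm.read_state()['ee_rot'],arm.hold_point_z)
E
```

```text
top [ 426.14053759  -31.20667956 1618.00273267] 622.2073402825152
scene [1140.9484837  -856.86970774 1054.51114806] 439.5564261214287
[-1.83276290e-01  9.83060975e-01  9.36449545e-04 -2.08229411e-04] 18.700000000000003
```

View pics/top0.png

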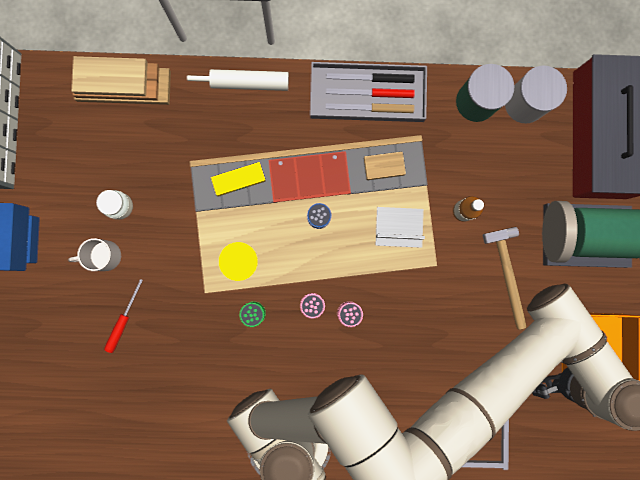

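View pics/scene0.png

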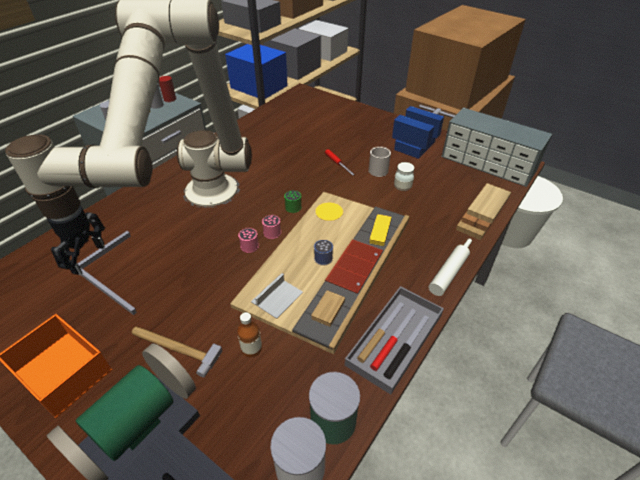

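The top view shows the blue tin at (319,216). Its look-alikes are green (252,314), pink (312,306) and pink (350,314), all standing on the bench off the board. The yellow disc is at (238,261); the yellow level (238,178) is rectangular and not meant. The flashing is at (400,227) with its rib nearer the robot, and the red shingle is at (310,177). I choose the blue tin on the plywood and check it in a crop while measuring.

```bash
cat > m.py <<'E'
from h import *
d=get('top'); P=cloud(d); hsv=cv2.cvtColor(d['image'],cv2.COLOR_RGB2HSV); H,S,V=[hsv[...,i].astype(int) for i in range(3)]
def big(m,box):
    k=np.zeros(m.shape,np.uint8); x0,y0,x1,y1=box; k[y0:y1,x0:x1]=m[y0:y1,x0:x1]
    n,l,st,c=cv2.connectedComponentsWithStats(k); i=1+np.argmax(st[1:,4]); return (l==i).astype(np.uint8)
def cnt(m): return max(cv2.findContours(m,cv2.RETR_EXTERNAL,cv2.CHAIN_APPROX_NONE)[0],key=len).reshape(-1,2)
def rect(m,z):
    p=plane(d,cnt(m),z)[:,:2].astype(np.float32); (c,s,a)=cv2.minAreaRect(p); return np.round(c,1),np.round(s,1),round(a,2)
E
python3 - <<'E'
from m import *
save(d,'crop1.png',(180,125,450,330),2.9)
dm=big((H>22)&(H<33)&(S>200)&(V>150),(200,225,300,300)); p=plane(d,cnt(dm),18)
c,r=cv2.minEnclosingCircle(p[:,:2].astype(np.float32)); print('disc',c,r,P[dm>0][:,2].mean())
sh=big(((H<8)|(H>172))&(S>120),(250,140,360,215)); print('shingle',rect(sh,33),np.median(P[sh>0][:,2]))
bm=big((H>12)&(H<25)&(S>50)&(V>140),(180,180,450,300)); print('board bare z',np.median(P[bm>0][:,2]))
# whole board: depth 12..60 region
tz=P[...,2]
k=big((tz>11)&(tz<60)&(V>0),(170,120,450,305)); print('board',rect(k,18))
# tin by height
t=big((tz>60)&(tz<100),(290,190,350,245)); q=P[t>0]; print('tin',np.median(q[:,2]),q.mean(0)); 
c,r=cv2.minEnclosingCircle(plane(d,cnt(t),76)[:,:2].astype(np.float32)); print(c,r)
f=big((S<40)&(V>110),(360,195,435,260)); print('flash',rect(f,22))
r_=big((tz>42)&(tz<80),(360,195,435,260)); q=P[r_>0]; print('rib',q.mean(0),rect(r_,54),np.median(q[:,2]))
for n,b in(('green',(235,300,270,330)),('pink',(295,290,325,320)),('pink2',(335,300,365,330))):
    t=big((tz>40)&(tz<100),b); print(n,P[t>0].mean(0))
E
```

```text
disc (460.9684753417969, 142.8563690185547) 49.163455963134766 26.759511447921795
shingle (array([682.4, -34.6]), array([110.6, 199.6]), 8.42) 34.513479429704454
board bare z 18.793481181143207
board (array([590.4, -48.7]), array([342.9, 604.6]), 8.19)
tin 77.52711471635844 [579.82260872 -61.54990581  77.5990623 ]
(579.6940307617188, -61.62470245361328) 30.667346954345703
flash (array([ 560.2, -272.8]), array([125.4, 100. ]), 89.04)
rib [ 534.04977893 -268.49760281   54.53852087] (array([ 534.1, -269.3]), array([119.4,   8.6]), 89.2) 54.796080356550966
green [328.84091337  98.96690406  58.80087903]
pink [354.03606421 -51.62798486  59.148794  ]
pink2 [ 335.20287812 -146.9330453    59.24089373]
```

View pics/crop1.png

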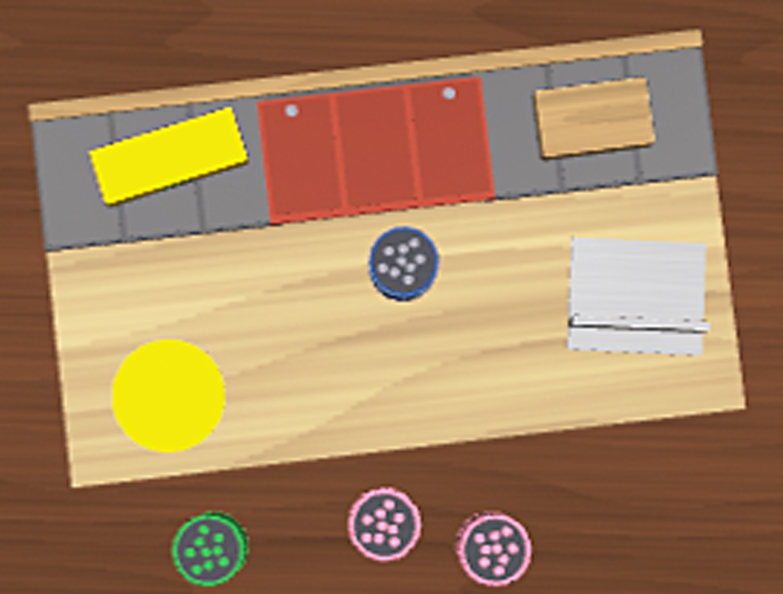

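The crop confirms the blue-rimmed tin at top-view pixel (319,216), alone on the plywood in front of the red shingle. Measured values:

| Item | Position (mm) | Other |
|---|---|---|
| Board | – | yaw ≈ +8.3° |
| Lap edge | ≈ (628.5, −42.7) | – |
| Tin | (579.7, −61.6) | – |
| Disc | (461, 143) | – |
| Flashing rib | (534, −269) | yaw ≈ −0.9° |

Sizes and heights match the description. I'll move above the tin with the fingers in line with the push direction (120°).

Call:
{"api": "servo_tool", "payload": {
  "plan": [
    [0.074, 0.1085, 0, 0, 0, 0.005, 1],
    [0.074, 0.1085, 0, 0, 0, 0.005, 1],
    [0.074, 0.1085, 0, 0, 0, 0.005, 1],
    [0.074, 0.1085, 0, 0, 0, 0.005, 1],
    [0.074, 0.1085, 0, 0, 0, 0.005, 1],
    [0.074, 0.1085, 0, 0, 0, 0.005, 1],
    [0.074, 0.1085, 0, 0, 0, 0.005, 1],
    [0.074, 0.1085, 0, 0, 0, 0.005, 1],
    [0.074, 0.1085, 0, 0, 0, 0.005, 1],
    [0.074, 0.1085, 0, 0, 0, 0.005, 1],
    [0.074, 0.1085, 0, 0, 0, 0.005, 1],
    [0.074, 0.1085, 0, 0, 0, 0.005, 1],
    [0.074, 0.1085, 0, 0, 0, 0.005, 1],
    [0.074, 0.1085, 0, 0, 0, 0.005, 1],
    [0.074, 0.1085, 0, 0, 0, 0.005, 1],
    [0.074, 0.1085, 0, 0, 0, 0.005, 1],
    [0, 0, 0, 0, 0, 0, 1],
    [0, 0, 0, 0, 0, 0, 1]
  ]
}}

```text
clock: 2.4
position: [580.0, -62.3, 192.2]
ee_rot: [-0.261, 0.965, 0.0, -0.001]
contact_force: [-0.8, -0.3, -0.2]
gripper_width: 85.3
grasp_force: 0.0
```

Call:
{"api": "servo_tool", "payload": {
  "plan": [
    [0, 0, -0.092, 0, 0, 0, 1],
    [0, 0, -0.092, 0, 0, 0, 1],
    [0, 0, -0.092, 0, 0, 0, 1],
    [0, 0, -0.092, 0, 0, 0, 1],
    [0, 0, -0.092, 0, 0, 0, 1],
    [0, 0, -0.092, 0, 0, 0, 1],
    [0, 0, 0, 0, 0, 0, 0.79],
    [0, 0, 0, 0, 0, 0, 0.79],
    [0, 0, 0, 0, 0, 0, 0.79]
  ]
}}

```text
clock: 3.52
position: [581.2, -62.3, 28.4]
ee_rot: [-0.261, 0.965, -0.0, 0.001]
contact_force: [-0.2, 0.5, -0.4]
gripper_width: 67.4
grasp_force: 0.1
```

Call:
{"api": "servo_tool", "payload": {
  "plan": [
    [-0.01, 0.017, 0, 0, 0, 0, 0.79],
    [-0.02, 0.035, 0, 0, 0, 0, 0.79],
    [-0.02, 0.035, 0, 0, 0, 0, 0.79],
    [-0.02, 0.035, 0, 0, 0, 0, 0.79],
    [-0.02, 0.035, 0, 0, 0, 0, 0.79],
    [-0.02, 0.035, 0, 0, 0, 0, 0.79],
    [-0.02, 0.035, 0, 0, 0, 0, 0.79],
    [-0.02, 0.035, 0, 0, 0, 0, 0.79],
    [-0.02, 0.035, 0, 0, 0, 0, 0.79],
    [-0.01, 0.017, 0, 0, 0, 0, 0.79],
    [0, 0, 0, 0, 0, 0, 0.79]
  ]
}}

```text
clock: 4.9
position: [525.4, 32.6, 26.5]
ee_rot: [-0.261, 0.965, 0.0, -0.001]
contact_force: [0.2, -0.5, -0.4]
gripper_width: 67.3
grasp_force: 0.0
```

```bash
python3 - <<'E'
from h import *
for n,b in(('scene',(270,160,400,300)),('top',(210,170,350,300))):
    d=get(n); P=cloud(d); hsv=cv2.cvtColor(d['image'],cv2.COLOR_RGB2HSV)
    save(d,n+'1.png',b,4)
    m=(hsv[...,0]>105)&(hsv[...,0]<128)&(hsv[...,1]>70)&(abs(P[...,0]-530)<60)&(abs(P[...,1]-30)<90)&(P[...,2]>20)&(P[...,2]<85)
    print(n,m.sum(),P[m].min(0),P[m].max(0),P[m].mean(0))
print(arm.read_state()['position'])
E
python3 -c "
import cv2,numpy as np
a=cv2.imread('pics/scene1.png');b=cv2.imread('pics/top1.png');h=520;f=lambda i:cv2.resize(i,(390,h))
cv2.imwrite('pics/c2.png',np.hstack([f(a),f(b)]))"
```

```text
scene 103 [502.85053642  -3.64246015  26.63988199] [557.93876007  51.25862241  79.40572106] [533.827532     6.11090224  52.15354241]
top 4 [499.84464096   8.43464052  23.1284131 ] [505.1610632   22.38342766  76.42765399] [502.40622144  14.64145246  52.78739318]
[525.83211163  32.16164175  26.50506532]
```

View pics/c2.png

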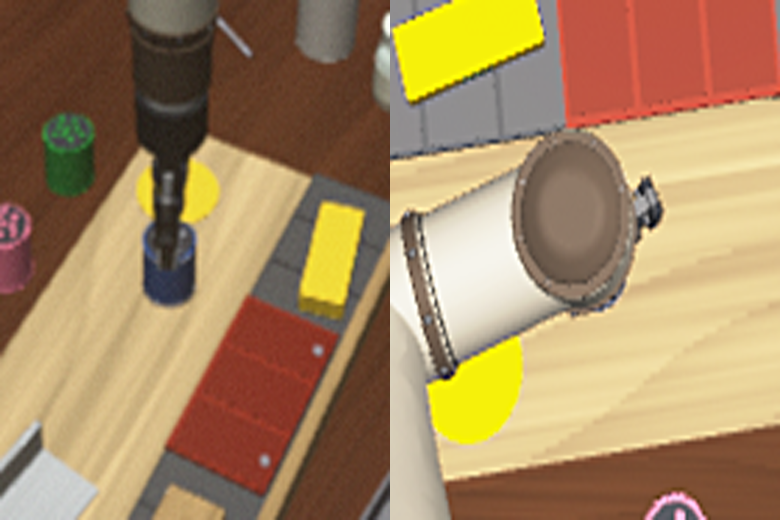

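The tin, at scene crop (168,263), stands upright between the fingers on line for the disc, near (529,27). I'll push the rest of the way.

Call:
{"api": "servo_tool", "payload": {
  "plan": [
    [-0.01, 0.017, 0, 0, 0, 0, 0.79],
    [-0.02, 0.035, 0, 0, 0, 0, 0.79],
    [-0.02, 0.035, 0, 0, 0, 0, 0.79],
    [-0.02, 0.035, 0, 0, 0, 0, 0.79],
    [-0.02, 0.035, 0, 0, 0, 0, 0.79],
    [-0.02, 0.035, 0, 0, 0, 0, 0.79],
    [-0.02, 0.035, 0, 0, 0, 0, 0.79],
    [-0.02, 0.035, 0, 0, 0, 0, 0.79],
    [-0.02, 0.035, 0, 0, 0, 0, 0.79],
    [-0.02, 0.034, 0, 0, 0, 0, 0.79],
    [-0.02, 0.034, 0, 0, 0, 0, 0.79],
    [-0.01, 0.017, 0, 0, 0, 0, 0.79],
    [0, 0, 0, 0, 0, 0, 0.79],
    [0, 0, 0, 0, 0, 0, 1],
    [0, 0, 0, 0, 0, 0, 1],
    [0, 0, 0, 0, 0, 0, 1]
  ]
}}

```text
clock: 7.0
position: [460.6, 146.5, 27.0]
ee_rot: [-0.261, 0.965, 0.0, -0.0]
contact_force: [-0.4, -0.3, 0.6]
gripper_width: 85.3
grasp_force: 0.0
```

Call:
{"api": "servo_tool", "payload": {
  "plan": [
    [0, 0, 0.082, 0, 0, 0, 1],
    [0, 0, 0.082, 0, 0, 0, 1],
    [0, 0, 0.082, 0, 0, 0, 1],
    [0, 0, 0.082, 0, 0, 0, 1],
    [0, 0, 0.082, 0, 0, 0, 1],
    [0.0204, -0.1155, 0, 0, 0, 0.0428, 1],
    [0.0204, -0.1155, 0, 0, 0, 0.0428, 1],
    [0.0204, -0.1155, 0, 0, 0, 0.0428, 1],
    [0.0204, -0.1155, 0, 0, 0, 0.0428, 1],
    [0.0204, -0.1155, 0, 0, 0, 0.0428, 1],
    [0.0204, -0.1155, 0, 0, 0, 0.0428, 1],
    [0.0204, -0.1155, 0, 0, 0, 0.0428, 1],
    [0.0204, -0.1155, 0, 0, 0, 0.0428, 1],
    [0.0204, -0.1155, 0, 0, 0, 0.0428, 1],
    [0.0204, -0.1155, 0, 0, 0, 0.0428, 1],
    [0.0204, -0.1155, 0, 0, 0, 0.0428, 1],
    [0.0204, -0.1155, 0, 0, 0, 0.0428, 1],
    [0, 0, 0, 0, 0, 0, 1],
    [0, 0, 0, 0, 0, 0, 1]
  ]
}}

```text
clock: 9.38
position: [533.5, -268.9, 149.7]
ee_rot: [-0.701, 0.713, 0.0, -0.0]
contact_force: [0.3, 0.3, -0.3]
gripper_width: 85.1
grasp_force: 0.0
```

Run:
```python
from m import *
tz=P[...,2]
t=big((tz>60)&(tz<95),(195,215,290,300)); q=P[t>0]; print('tin',np.median(q[:,2]),cv2.minEnclosingCircle(plane(d,cnt(t),76)[:,:2].astype(np.float32)))
sh=big(((H<8)|(H>172))&(S>120),(250,140,360,215)); print('shingle',rect(sh,33))
# shingle corners & bare/grey edge line at z=27 side shingles' free edge
p=plane(d,cnt(sh),33)[:,:2]; th=np.radians(8.35); B=np.array([[np.cos(th),np.sin(th)],[-np.sin(th),np.cos(th)]]); L=np.array([628.5,-42.7]); b=(p-L)@B.T
e=b[(b[:,0]<8)&(abs(b[:,1])<85)]; f=np.polyfit(e[:,1],e[:,0],1); print('free edge fit (dx at0, slope)',f[::-1],len(e),'yrange',b[:,1].min(),b[:,1].max(),'xmax',b[:,0].max())
s=get('scene'); hv=cv2.cvtColor(s['image'],cv2.COLOR_RGB2HSV); m=(((hv[...,0]<8)|(hv[...,0]>172))&(hv[...,1]>120)).astype(np.uint8)
k=np.zeros_like(m); k[220:310,310:400]=m[220:310,310:400]; c=cnt(k); b=(plane(s,c,33)[:,:2]-L)@B.T
b2=b; e=b2[(b2[:,0]<8)&(abs(b2[:,1])<80)]; print('scene',np.median(e[:,0]),b[:,1].min(),b[:,1].max(),b[:,0].max())
print(arm.read_state()['joints'])
save(d,'top3.png',(190,150,440,330),3)
```

```text
tin 77.34029253166723 ((462.75128173828125, 141.40664672851562), 30.5898494720459)
shingle (array([682.4, -34.6]), array([110.6, 199.6]), 8.42)
free edge fit (dx at0, slope) [ 1.74029177 -0.01342433] 40 yrange -99.66567341332545 99.95205863464709 xmax 109.67742208844957
scene 0.5395182176296436 -100.67311515371283 101.56366325673781 109.29134433031093
[-1.95203537e-01  3.70902361e-01 -1.24807815e-01 -2.23881434e-04
 -1.07534408e+00  1.80936236e-01]
```

View pics/top3.png

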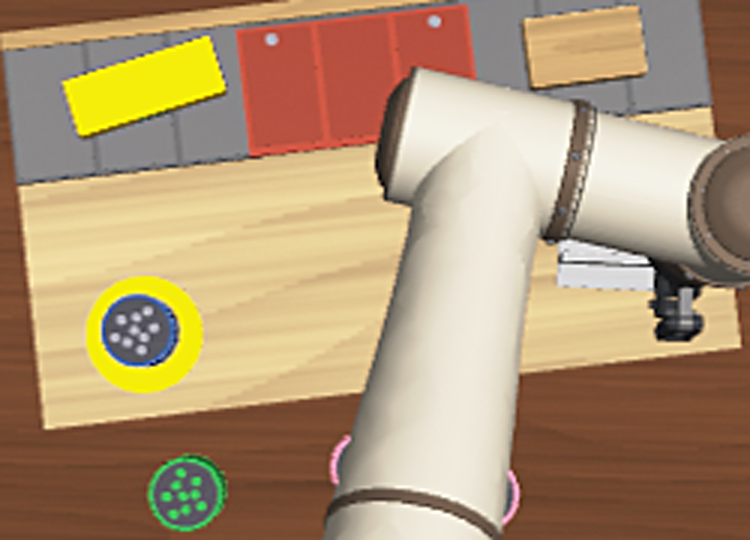

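The tin stands at (462.8,141.4), 2.3 mm off the disc centre, so it is wholly on it (crop (140,332)). Next I'll grasp the rib.

Call:
{"api": "servo_tool", "payload": {
  "plan": [
    [0, 0, -0.069, 0, 0, 0, 1],
    [0, 0, -0.069, 0, 0, 0, 1],
    [0, 0, -0.069, 0, 0, 0, 1],
    [0, 0, -0.069, 0, 0, 0, 1],
    [0, 0, -0.069, 0, 0, 0, 1],
    [0, 0, -0.069, 0, 0, 0, 1],
    [0, 0, 0, 0, 0, 0, 1],
    [0, 0, 0, 0, 0, 0, 0],
    [0, 0, 0, 0, 0, 0, 0],
    [0, 0, 0, 0, 0, 0, 0],
    [0, 0, 0, 0, 0, 0, 0],
    [0, 0, 0, 0, 0, 0, 0],
    [0, 0, 0, 0, 0, 0, 0]
  ]
}}

```text
clock: 11.1
position: [534.0, -269.2, 25.8]
ee_rot: [-0.702, 0.712, -0.0, -0.0]
contact_force: [0.1, 0.8, 0.2]
gripper_width: 0.4
grasp_force: 0.0
```

The fingers shut on nothing (0.4 mm), so I'll look before doing anything else.

Run:
```python
from h import *
s=get('scene'); save(s,'s4.png',(200,200,350,340),4)
P=cloud(s); R=P[200:340,200:350].reshape(-1,3); q=R[(R[:,2]>45)&(R[:,2]<58)&(abs(R[:,1]+270)<90)&(abs(R[:,0]-540)<70)]; print(len(q),q.min(0),q.max(0),q.mean(0))
print({k:np.round(v,2) for k,v in arm.read_state().items()})
```

```text
102 [ 528.15097714 -328.5220968    45.06246422] [ 540.11437227 -212.52859256   55.74617959] [ 535.40107958 -279.95322764   51.37690529]
{'clock': np.float64(11.15), 'joints': array([-0.2 ,  0.5 , -0.26,  0.  , -0.8 ,  0.18]), 'joint_vel': array([ 0.,  0., -0.,  0., -0., -0.]), 'joint_efforts': array([ -0.  , -40.81,  14.59,   3.24,  -0.  ,  -0.  ]), 'position': array([ 533.92, -269.17,   25.79]), 'ee_rot': array([-0.7 ,  0.71,  0.  , -0.  ]), 'contact_force': array([ 0.8 ,  0.39, -0.21]), 'wrist_torque': array([ 0.01, -0.02,  0.01]), 'grasp_force': np.float64(0.0), 'gripper_width': np.float64(0.14)}
```

View pics/s4.png

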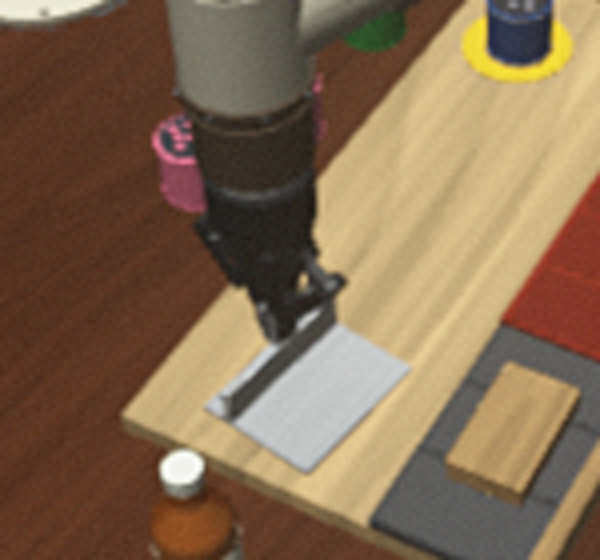

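Run:
```python
from h import *
s=get('scene'); P=cloud(s)
def pr(p): c=s['T'][:3,:3]@p+s['T'][:3,3]; q=s['K']@c; return q[:2]/q[2]
for z in (18,26,54,80,100): 
    u=pr(np.array([533.9,-269.2,z])); print(z,u.round(1),'crop',((u-200)*4).round(), P[int(round(u[1])),int(round(u[0]))].round(0))
R=P[200:340,200:350].reshape(-1,3); g=R[(R[:,2]>58)&(R[:,2]<120)&(abs(R[:,1]+270)<90)&(abs(R[:,0]-540)<90)]
for a in range(50,120,8):
    q=R[(R[:,2]>a)&(R[:,2]<a+8)&(abs(R[:,1]+270)<100)&(abs(R[:,0]-540)<100)]; print(a,len(q),q.min(0).round(),q.max(0).round(),np.median(q,0).round())
im=s['image'].copy(); u=pr(np.array([533.9,-269.2,26])); 
im=im[240:310,230:310]; cv2.imwrite('pics/s5.png',cv2.cvtColor(cv2.resize(im,None,fx=7.5,fy=7.5,interpolation=cv2.INTER_CUBIC),cv2.COLOR_RGB2BGR))
```

```text
18 [270.5 293.4] crop [282. 374.] [ 536. -269.   21.]
26 [270.3 291.8] crop [281. 367.] [ 538. -275.   33.]
54 [269.6 285.7] crop [278. 343.] [ 536. -270.   55.]
80 [268.8 280. ] crop [275. 320.] [1141. -857. 1055.]
100 [268.3 275.4] crop [273. 302.] [ 545. -281.  120.]
50 71 [ 529. -327.   50.] [ 540. -211.   57.] [ 536. -286.   53.]
58 3 [ 533. -323.   59.] [ 540. -273.   66.] [ 537. -323.   60.]
66 7 [ 530. -281.   68.] [ 542. -278.   74.] [ 538. -279.   71.]
74 18 [ 530. -280.   74.] [ 551. -263.   82.] [ 546. -276.   79.]
82 17 [ 522. -280.   83.] [ 549. -268.   89.] [ 541. -277.   86.]
90 13 [ 524. -281.   90.] [ 549. -271.   97.] [ 539. -278.   94.]
98 8 [ 529. -281.   98.] [ 547. -275.  105.] [ 535. -278.  101.]
106 20 [ 509. -283.  106.] [ 566. -275.  114.] [ 542. -281.  111.]
114 49 [ 497. -283.  114.] [ 571. -259.  121.] [ 547. -279.  118.]
```

View pics/s5.png

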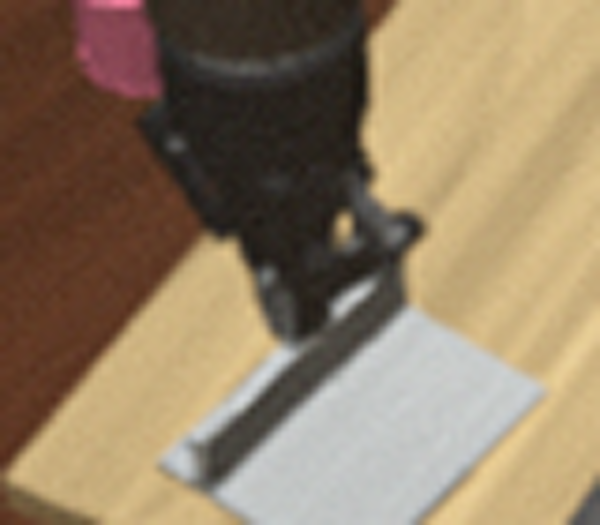

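This crop shows the fingers meeting directly over the rib's middle, around (290,335), with dark parts on the dark rib face, so it doesn't settle whether they hold it. I'll raise slightly and check the load and where the flashing goes.

Call:
{"api": "servo_tool", "payload": {
  "plan": [
    [0, 0, 0.03, 0, 0, 0, 0],
    [0, 0, 0.03, 0, 0, 0, 0],
    [0, 0, 0.1, 0, 0, 0, 0],
    [0, 0, 0.1, 0, 0, 0, 0],
    [0, 0, 0, 0, 0, 0, 0],
    [0, 0, 0, 0, 0, 0, 0]
  ]
}}

```text
clock: 11.95
position: [533.7, -268.9, 103.9]
ee_rot: [-0.702, 0.712, 0.0, 0.0]
contact_force: [-0.1, -0.5, 0.4]
gripper_width: 0.5
grasp_force: 0.0
```

Run:
```python
from h import *
s=get('scene'); P=cloud(s); st=arm.read_state(); print(st['position'],st['gripper_width'],st['contact_force'])
R=P[180:340,180:350].reshape(-1,3)
for a in range(26,180,8):
    q=R[(R[:,2]>a)&(R[:,2]<a+8)&(abs(R[:,1]+270)<75)&(abs(R[:,0]-540)<75)]
    if len(q): print(a,len(q),q.min(0).round(),q.max(0).round(),np.median(q,0).round())
im=s['image'][220:310,230:330]; cv2.imwrite('pics/s6.png',cv2.cvtColor(cv2.resize(im,None,fx=6,fy=6,interpolation=cv2.INTER_CUBIC),cv2.COLOR_RGB2BGR))
```

```text
[ 533.317646   -268.90427004  103.27094866] 0.43984887922801896 [-0.34956534  0.07293985  0.32794731]
26 60 [ 523. -329.   26.] [ 609. -209.   34.] [ 538. -272.   30.]
34 54 [ 529. -328.   34.] [ 540. -208.   42.] [ 537. -270.   38.]
42 53 [ 529. -327.   42.] [ 541. -206.   50.] [ 537. -273.   46.]
50 101 [ 528. -328.   50.] [ 540. -213.   57.] [ 535. -272.   53.]
138 3 [ 534. -278.  143.] [ 541. -273.  144.] [ 540. -277.  144.]
146 11 [ 527. -281.  149.] [ 548. -261.  153.] [ 542. -277.  151.]
154 23 [ 522. -281.  154.] [ 548. -262.  161.] [ 542. -276.  158.]
162 18 [ 523. -281.  162.] [ 549. -266.  169.] [ 543. -275.  165.]
170 14 [ 527. -281.  171.] [ 549. -273.  178.] [ 541. -279.  175.]
178 13 [ 523. -281.  179.] [ 549. -274.  186.] [ 537. -280.  182.]
```

View pics/s6.png

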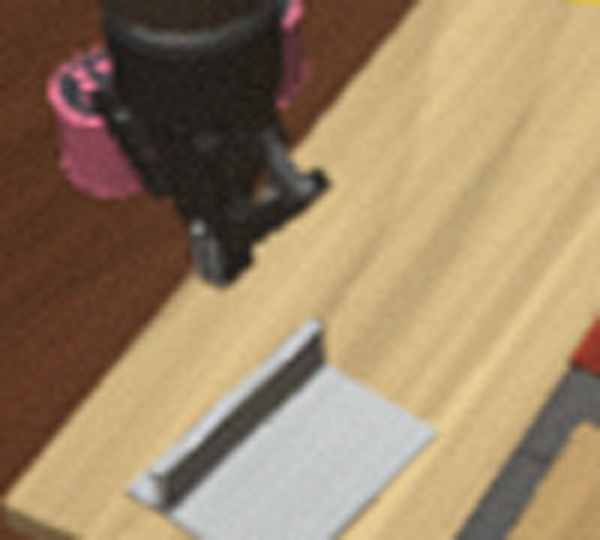

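The flashing did not move; it rests at its old place (rib s6 (240,410)). The fingertips, at s6 (222,285), are visibly about 35 mm above the reported TCP, so the shut fingers ended above the rib. I'll measure that offset properly before descending.

Run:
```python
from h import *
for k in range(2):
    s=get('scene'); g=cv2.cvtColor(s['image'],cv2.COLOR_RGB2GRAY); m=(g<60)&(s['image'].max(2).astype(int)-s['image'].min(2)<30)
    m[:, :255]=0; m[:,290:]=0; m[:250]=0; m[272:]=0
    v,u=np.where(m); i=v.argmax(); vb=v.max(); ub=u[v==vb].mean(); print('tip px',ub,vb)
    c=-s['T'][:3,:3].T@s['T'][:3,3]; r=plane(s,[[ub,vb+.5]],100)[0]-c
    for y in(-269,-280): t=(y-c[1])/r[1]; print(y,(c+t*r).round(1))
st=arm.read_state(); print(st['position'])
t=get('top'); P=cloud(t); Z=P[200:265,350:440]; q=Z.reshape(-1,3); q=q[(q[:,2]>60)&(q[:,2]<240)]
print('top view low gripper pts',len(q),q[q[:,2].argsort()][:8].round(0))
q=P[200:265,360:435].reshape(-1,3); q=q[(q[:,2]>50)&(q[:,2]<58)]; print('rib top',len(q),q.min(0),q.max(0))
```

```text
tip px 267.5 266
-269 [ 535.2 -269.   138.8]
-280 [ 546.5 -280.   156. ]
tip px 267.5 266
-269 [ 535.2 -269.   138.8]
-280 [ 546.5 -280.   156. ]
[ 533.26450319 -268.94585936  102.84363753]
top view low gripper pts 113 [[ 536. -244.   61.]
 [ 536. -252.   62.]
 [ 533. -249.   62.]
 [ 507. -260.  187.]
 [ 509. -258.  195.]
 [ 504. -258.  196.]
 [ 502. -258.  199.]
 [ 511. -257.  201.]]
rib top 48 [ 530.7811509  -263.27885391   50.0640635 ] [ 538.7375353  -210.07559263   57.54252118]
```

The shut tips sit about 36 mm above the reported TCP. For tips at z ≈ 29 I need a reported z ≈ −7. I'll open, descend with a force check, then close.

Call:
{"api": "servo_tool", "payload": {
  "plan": [
    [0, 0, 0, 0, 0, 0, 1],
    [0, 0, 0, 0, 0, 0, 1],
    [0, 0, 0, 0, 0, 0, 1],
    [0, 0, 0, 0, 0, 0, 1],
    [0, 0, -0.08, 0, 0, 0, 1],
    [0, 0, -0.08, 0, 0, 0, 1],
    [0, 0, -0.08, 0, 0, 0, 1],
    [0, 0, -0.06, 0, 0, 0, 1],
    [0, 0, -0.03, 0, 0, 0, 1],
    [0, 0, 0, 0, 0, 0, 1]
  ]
}}

```text
clock: 13.4
position: [533.8, -269.1, 4.5]
ee_rot: [-0.702, 0.712, 0.0, -0.0]
contact_force: [-0.5, 0.9, 0.8]
gripper_width: 85.1
grasp_force: 0.0
```

Call:
{"api": "servo_tool", "payload": {
  "plan": [
    [0, 0, -0.02, 0, 0, 0, 1],
    [0, 0, -0.017, 0, 0, 0, 1],
    [0, 0, 0, 0, 0, 0, 0],
    [0, 0, 0, 0, 0, 0, 0],
    [0, 0, 0, 0, 0, 0, 0],
    [0, 0, 0, 0, 0, 0, 0],
    [0, 0, 0, 0, 0, 0, 0],
    [0, 0, 0, 0, 0, 0, 0]
  ]
}}

```text
clock: 14.4
position: [534.1, -269.2, -6.0]
ee_rot: [-0.702, 0.712, -0.0, 0.0]
contact_force: [-0.1, -0.4, 2.8]
gripper_width: 6.6
grasp_force: 61.8
```

Gripped (62 N on the rib). I'll lift slightly and carry to the pre-insert pose, turning +9.3°.

Call:
{"api": "servo_tool", "payload": {
  "plan": [
    [0, 0, 0.025, 0, 0, 0, 0],
    [0, 0, 0.025, 0, 0, 0, 0],
    [0, 0.04, 0, 0, 0, 0.005, 0],
    [0, 0.07, 0, 0, 0, 0.008, 0],
    [0, 0.07, 0, 0, 0, 0.008, 0],
    [0, 0.07, 0, 0, 0, 0.008, 0],
    [0, 0.07, 0, 0, 0, 0.008, 0],
    [0, 0.07, 0, 0, 0, 0.008, 0],
    [0, 0.07, 0, 0, 0, 0.008, 0],
    [0, 0.07, 0, 0, 0, 0.008, 0],
    [0, 0.07, 0, 0, 0, 0.008, 0],
    [0, 0.07, 0, 0, 0, 0.008, 0],
    [0, 0.04, 0, 0, 0, 0.004, 0],
    [0, 0, 0, 0, 0, 0, 0],
    [0, 0, 0, 0, 0, 0, 0]
  ]
}}

```text
clock: 16.27
position: [533.8, -56.3, 8.7]
ee_rot: [0.757, -0.653, -0.0, 0.0]
contact_force: [-0.4, 0.1, -2.1]
gripper_width: 7.0
grasp_force: 61.2
```

```bash
cat > fl.py <<'E'
from h import *
L=np.array([629.3,-42.7]); th=np.radians(8.4); B=np.array([[np.cos(th),np.sin(th)],[-np.sin(th),np.cos(th)]])
st=arm.read_state(); print('pos',st['position'].round(1) if hasattr(st['position'],'round') else st['position'],'F',np.round(st['contact_force'],1),'w',st['gripper_width'])
def run(png=None,box=None):
    for n in('top','scene'):
        s=get(n); P=cloud(s); hv=cv2.cvtColor(s['image'],cv2.COLOR_RGB2HSV)
        Q=(P[...,:2]-L)@B.T; z=P[...,2]
        m=((hv[...,1]<45)&(hv[...,2]>120)&(abs(Q[...,1])<110)&(Q[...,0]>-110)&(Q[...,0]<5)&(z>15)&(z<60)).astype(np.uint8)
        n_,l,stt,c=cv2.connectedComponentsWithStats(m)
        if n_<2: print(n,'none'); continue
        k=(l==1+np.argmax(stt[1:,4])).astype(np.uint8)
        q=Q[k>0]; zz=z[k>0]; pl=(zz<40)
        A=np.c_[q[pl],np.ones(pl.sum())]; f=np.linalg.lstsq(A,zz[pl],rcond=None)[0]
        print(n,k.sum(),'z med',np.median(zz[pl]).round(1),'plane slope x,y',f[:2].round(3),'zmax',zz.max().round(1))
        ct=max(cv2.findContours(k,0,1)[0],key=len).reshape(-1,2)
        p=(plane(s,ct,np.median(zz[pl]))[:,:2]-L)@B.T
        fe=p[p[:,0]>np.percentile(p[:,0],99)-6]
        mid=fe[(fe[:,1]>fe[:,1].min()+6)&(fe[:,1]<fe[:,1].max()-6)]
        g=np.polyfit(mid[:,1],mid[:,0],1)
        print('   front edge x',(g[1]).round(1),'yaw err deg',np.degrees(-g[0]).round(2),'y range',p[:,1].min().round(1),p[:,1].max().round(1),'xmin',p[:,0].min().round(1),'n',len(mid))
        sh=((hv[...,0]<8)|(hv[...,0]>172))&(hv[...,1]>120)&(abs(Q[...,1])<95)&(Q[...,0]>-5)&(Q[...,0]<115)
        qs=Q[sh]; print('   shingle z near edge',np.median(z[sh][qs[:,0]<25]).round(1),'far',np.median(z[sh][qs[:,0]>80]).round(1))
        if n=='scene' and png: save(s,png,box,5)
E
python3 - <<'E'
from fl import *
run()
print(arm.read_state()['ee_rot'])
E
```

```text
pos [533.8 -56.3   8.7] F [-0.4  0.1 -2.1] w 7.0247149244247336
top 23 z med 36.4 plane slope x,y [ 0.144 -0.178] zmax 44.7
   front edge x -447.0 yaw err deg 468.68 y range -59.9 -44.7 xmin -33.1 n 2
   shingle z near edge 34.4 far 34.7
scene 615 z med 35.9 plane slope x,y [ 0.001 -0.005] zmax 58.3
   front edge x -21.7 yaw err deg 0.29 y range -59.4 61.8 xmin -112.1 n 22
   shingle z near edge 32.6 far 33.0
[ 7.56898782e-01 -6.53532119e-01 -3.85932608e-05  5.18727220e-05]
```

The scene view measures the plate level (slope ≈ 0.001), front edge 21.7 mm short of the lap, yaw error ≤0.3° and centre off by about 1 mm. I'll lower to a ~2 mm hover and advance until the edge is just under.

Call:
{"api": "servo_tool", "payload": {
  "plan": [
    [0, 0, -0.022, 0, 0, 0, 0],
    [0, 0, -0.021, 0, 0, 0, 0],
    [0, 0, 0, 0, 0, 0, 0],
    [0.0165, 0.0022, 0, 0, 0, 0, 0],
    [0.0165, 0.0022, 0, 0, 0, 0, 0],
    [0.0165, 0.0022, 0, 0, 0, 0, 0],
    [0, 0, 0, 0, 0, 0, 0]
  ]
}}

```text
clock: 17.25
position: [549.4, -54.0, -4.1]
ee_rot: [0.757, -0.653, 0.0, -0.0]
contact_force: [-0.5, 0.5, -1.9]
gripper_width: 6.7
grasp_force: 61.2
```

Run:
```python
from fl import *
run('s7.png',(250,200,400,310))
```

```text
pos [549.4 -54.   -4.1] F [-0.5  0.5 -1.9] w 6.694961264703771
top 42 z med 24.1 plane slope x,y [-0.008  0.008] zmax 31.4Traceback (most recent call last):
  File "<stdin>", line 2, in <module>
  File "fl.py", line 19, in run
    g=np.polyfit(mid[:,1],mid[:,0],1)
    raise TypeError("expected non-empty vector for x")
TypeError: expected non-empty vector for x
```

```bash
sed -i "s/for n in('top','scene')/for n in('scene',)/" fl.py
python3 - <<'E'
from fl import *
run('s7.png',(250,200,400,310))
E
```

```text
pos [549.  -54.1  -4.2] F [-0.7 -0.1 -3.1] w 6.57423331323199
scene 671 z med 23.2 plane slope x,y [ 0.005 -0.012] zmax 59.5
   front edge x -8.8 yaw err deg 0.18 y range -59.3 62.1 xmin -106.1 n 21
   shingle z near edge 32.5 far 32.8
```

View pics/s7.png

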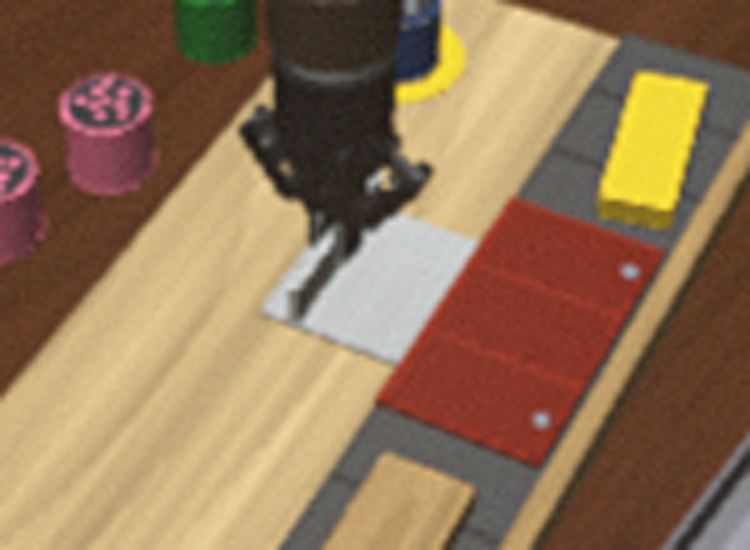

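The picture shows the plate flat and square to the shingle, its front edge about 5 mm before the red edge, rib held mid-way, and the tin on the disc. I'll advance 35.4 mm at the same hover.

Call:
{"api": "servo_tool", "payload": {
  "plan": [
    [0.0117, 0.0015, 0, 0, 0, 0, 0],
    [0.0117, 0.0015, 0, 0, 0, 0, 0],
    [0.0117, 0.0015, 0, 0, 0, 0, 0],
    [0.0117, 0.0015, 0, 0, 0, 0, 0],
    [0.0117, 0.0015, 0, 0, 0, 0, 0],
    [0.0117, 0.0015, 0, 0, 0, 0, 0],
    [0.0117, 0.0015, 0, 0, 0, 0, 0],
    [0.0117, 0.0015, 0, 0, 0, 0, 0],
    [0.0117, 0.0015, 0, 0, 0, 0, 0],
    [0.0117, 0.0015, 0, 0, 0, 0, 0],
    [0, 0, 0, 0, 0, 0, 0],
    [0, 0, -0.005, 0, 0, 0, 0],
    [0, 0, 0, 0, 0, 0, 0]
  ]
}}

```text
clock: 18.98
position: [583.7, -49.7, -5.8]
ee_rot: [0.757, -0.653, -0.0, 0.0]
contact_force: [0.4, 0.5, -1.6]
gripper_width: 6.5
grasp_force: 61.2
```

Run:
```python
from fl import *
run()
```

```text
pos [583.7 -49.7  -5.8] F [ 0.4  0.5 -1.6] w 6.529454366423186
scene 371 z med 21.4 plane slope x,y [ 0.005 -0.014] zmax 57.1
   front edge x -9.4 yaw err deg -0.12 y range -59.9 60.1 xmin -70.1 n 21
   shingle z near edge 32.5 far 33.0
```

The plate is about 29–30 mm under, straight and centred (y ≈ 0), and the shingle is still flat (32.5/33.0). I'll lower in small steps to press.

Call:
{"api": "servo_tool", "payload": {
  "plan": [
    [0, 0, -0.0015, 0, 0, 0, 0],
    [0, 0, -0.0015, 0, 0, 0, 0],
    [0, 0, 0, 0, 0, 0, 0]
  ]
}}

```text
clock: 19.4
position: [583.9, -49.7, -6.0]
ee_rot: [0.757, -0.653, 0.0, 0.0]
contact_force: [-2.7, 0.8, 4.5]
gripper_width: 6.7
grasp_force: 62.0
```

Call:
{"api": "servo_tool", "payload": {
  "plan": [
    [0, 0, -0.001, 0, 0, 0, 0],
    [0, 0, 0, 0, 0, 0, 0],
    [0, 0, 0, 0, 0, 0, 0]
  ]
}}

```text
clock: 19.77
position: [583.9, -49.7, -6.0]
ee_rot: [0.757, -0.653, 0.0, 0.0]
contact_force: [-2.8, 0.6, 6.4]
gripper_width: 6.5
grasp_force: 62.4
```

Call:
{"api": "servo_tool", "payload": {
  "plan": [
    [0, 0, -0.0013, 0, 0, 0, 0],
    [0, 0, 0, 0, 0, 0, 0],
    [0, 0, 0, 0, 0, 0, 0],
    [0, 0, 0, 0, 0, 0, 0]
  ]
}}

```text
clock: 20.27
position: [583.9, -49.7, -6.0]
ee_rot: [0.757, -0.653, 0.0, 0.0]
contact_force: [-3.4, 0.4, 8.3]
gripper_width: 6.5
grasp_force: 62.7
```

Run:
```python
from fl import *
run()
for i in range(5):
    get('top'); st=arm.read_state(); print(np.round(st['contact_force'],1),np.round(st['wrist_torque'],2))
```

```text
pos [583.9 -49.7  -6. ] F [-3.4  0.4  8.3] w 6.50423442125749
scene 374 z med 21.1 plane slope x,y [ 0.012 -0.012] zmax 57.4
   front edge x -9.5 yaw err deg -0.12 y range -59.7 61.6 xmin -70.3 n 21
   shingle z near edge 32.6 far 32.6
[-4.4  0.2  7.7] [ 0.29  1.17 -0.02]
[-3.3  0.5  8.7] [0.3  1.15 0.02]
[-3.2  0.3  7.9] [0.3  1.11 0.03]
[-3.6  1.4  7.8] [ 0.3   1.16 -0.  ]
[-2.9  0.7  7.5] [ 0.3   1.11 -0.01]
```

The force is about 8 N (≈9.6 N on the board with the plate's weight). The moment and the 0.012 slope hint that the load sits on the rear edge, so I'll pitch the nose down a touch and add a little push.

Call:
{"api": "servo_tool", "payload": {
  "plan": [
    [0, 0, 0, -0.0006, 0.004, 0, 0],
    [0, 0, 0, 0, 0, 0, 0],
    [0, 0, 0, 0, 0, 0, 0]
  ]
}}

```text
clock: 20.95
position: [583.6, -49.8, -6.0]
ee_rot: [0.757, -0.653, -0.003, 0.003]
contact_force: [-5.2, 0.7, 8.1]
gripper_width: 6.7
grasp_force: 62.8
```

Run:
```python
from fl import *
run(); run()
for i in range(3):
    get('top'); st=arm.read_state(); print(np.round(st['contact_force'],1),np.round(st['wrist_torque'],2),np.round(st['ee_rot'],4))
```

```text
pos [583.6 -49.8  -6. ] F [-5.2  0.7  8.1] w 6.7264478837617965
scene 364 z med 21.6 plane slope x,y [ 0.008 -0.005] zmax 58.8
   front edge x -9.4 yaw err deg -0.12 y range -60.0 61.1 xmin -70.0 n 21
   shingle z near edge 32.5 far 32.8
scene 370 z med 21.4 plane slope x,y [-0.001 -0.015] zmax 59.5
   front edge x -9.2 yaw err deg 0.23 y range -59.9 61.3 xmin -70.1 n 20
   shingle z near edge 32.5 far 32.7
[-5.   0.2  9.2] [0.31 1.15 0.02] [ 0.7573 -0.6531 -0.0026  0.0032]
[-5.2  1.5  8.2] [ 0.32  1.1  -0.05] [ 0.7573 -0.6531 -0.0026  0.0032]
[-5.6  1.2  8.5] [ 0.28  1.18 -0.03] [ 0.7573 -0.6531 -0.0026  0.0032]
```

Call:
{"api": "servo_tool", "payload": {
  "plan": [
    [-0.002, 0, -0.0006, 0, 0, 0, 0],
    [0, 0, 0, 0, 0, 0, 0],
    [0, 0, 0, 0, 0, 0, 0],
    [0, 0, 0, 0, 0, 0, 0]
  ]
}}

```text
clock: 21.7
position: [583.7, -49.8, -6.0]
ee_rot: [0.757, -0.653, -0.002, 0.003]
contact_force: [-4.2, 0.6, 8.5]
gripper_width: 6.8
grasp_force: 62.7
```

Run:
```python
from fl import *
run(); run()
F=[]
for i in range(6):
    get('top'); st=arm.read_state(); F.append(st['contact_force'])
print(np.mean(F,0).round(2),np.round(st['wrist_torque'],2),st['position'],st['gripper_width'],st['grasp_force'])
```

```text
pos [583.7 -49.8  -6. ] F [-4.2  0.6  8.5] w 6.8317479492724
scene 364 z med 21.2 plane slope x,y [ 0.013 -0.011] zmax 58.3
   front edge x -9.5 yaw err deg -0.12 y range -59.7 61.5 xmin -70.2 n 21
   shingle z near edge 32.7 far 32.7
scene 369 z med 21.3 plane slope x,y [-0.002 -0.006] zmax 57.8
   front edge x -9.5 yaw err deg -0.12 y range -59.8 60.2 xmin -70.1 n 21
   shingle z near edge 32.8 far 33.2
[-4.2   0.53  8.56] [0.18 0.93 0.05] [583.62798336 -49.76922782  -6.05162878] 6.961843289645206 62.7295196056366
```

The board load is now about 10.1 N (8.6 N measured plus the plate's weight). The plate is flat within noise and the shingle is unlifted, so I'll hand in.

```bash
python3 -c "
from bench import arm; print(arm.job_done())"
```

```text
the job is handed in; nothing more can be done
None
```

I handed the job in at about 22 s: the tin is on the disc (2.3 mm off centre), and the flashing is about 30 mm under the unlifted shingle, straight and centred, still held and pressed flat at about 10 N; the hand-in gave no verdict.

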